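# Unlock the lid stay and close the tool chest

### The job

The wooden tool chest on the shop counter stands open, its lid propped by a folding steel stay that is locked with its knee past centre. Lift the knee by its crossbar, up and forward past centre, so that the stay unlocks, then lower the lid gently until it is fully shut: the lid must not be let drop. Leave the bowl, the can and the wooden block where they are.

Things in the scene. Friction and masses are not known exactly. Their poses are not given: they have to be found in the camera images.
- chest: Plywood tool chest, fixed to the counter, 190 mm (its x) x 200 mm (its y) x 120 mm high, open topped. Origin: centre of its underside. The hinge is along the +x rim, the opening faces its -x. Its yaw and position vary. The folding stay is outside its -y end wall, below a part of the lid that overhangs that end by 85 mm.
- hinge (a point): Point on the lid's hinge axis (parallel to chest y), in the chest frame at (95, -60, 120) mm. Axes as the chest's.
- lid (a joint): Lid angle in rad: 0 = propped open as at the start, 50 degrees above level; grows as the lid is lowered; 0.87 = shut (stop). The lid is a plywood board of about 0.5 kg, 210 mm from hinge to front edge, 290 mm wide (chest y -185 to +105 mm), 12 mm thick, its underside in the plane of the hinge axis. Hinge friction (about 0.45 Nm) holds the unlocked lid near the open position, but lower down (below about 35 degrees) its weight can win, so that it falls if let go.
- lid_handle (a point): Middle of the lid's bar handle: a round steel bar 12 mm thick and 130 mm long, parallel to the hinge, on two end posts, standing 40 mm out from the lid's front edge (34 mm free gap) in the lid's plane; 250 mm from the hinge axis, 6 mm above the plane of the lid's underside. Turns with the lid.
- knee (a joint): Bend of the stay's knee in rad: 0 = locked (knee sags past centre towards the hinge, against its stop); 0.30 = centre, both links in line; larger = unlocked and folding; about 2.15 when the lid is shut. The stay's links are 42 mm (chest to knee) and 98 mm (knee to lid). Lifting the knee past centre first presses the lid open by about 0.02 rad and takes about 5 to 7 N. Left unlocked, the stay remains so.
- knee_bar (a point): Middle of the free part of the knee's crossbar: a round steel bar 12 mm thick along the knee's axis (parallel to chest y), its free part about 62 mm long, 31 mm to either side of this point, standing out from the links away from the chest. It lies below the open lid, so that a gripper held upright meets the lid; a tool tilted about 35 to 40 degrees, pointing down and towards the hinge parallel to the lid, has room. Turns with the lower link.
- stay_pivot (a point): Point on the axis of the stay's lower pivot (fixed to the chest, parallel to chest y), opposite the middle of the crossbar. The crossbar swings about it on a radius of 42 mm; past centre it goes up and away from the hinge (chest -x).
- bowl: Turned wooden bowl, 120 mm across, 50 mm high, loose. Origin: centre of its underside. Leave it alone.
- can: Finish can, 66 mm across, 100 mm high, loose. Origin: centre of its underside. Leave it alone.
- blank: Block of dark wood for turning, 140 x 60 x 60 mm, loose. Origin: centre of its underside. Leave it alone.

How it is judged:
By the outcome, as a careful person would: the job done as asked, in the order asked, and still so for the second after the job is handed in, with the robot touching nothing.
It also fails if it takes over 59 s, if anything falls off the work surface, if the arm or the gripper's body presses on something with over 40 N, if the wrist force passes 120 N, or if a joint passes its speed limit or range.

### The arm

A 7-joint arm with a two-finger parallel gripper is mounted at the origin on the work surface. World frame = base frame: x ahead of the robot, y to its left, z up, the work surface at z = 0. Lengths are in mm, angles in rad, forces in N, time in s.
With the tool pointing down it reaches from about 425 to 950 mm from the base axis. Payload 16.7 kg.
Tool frame: the origin (TCP) lies at the very end of the fingers, on their centre line; the grasp point (between the pads) lies 19 mm behind it; z points along the fingers, y is the direction in which the jaws open and shut (so a half turn about z gives the same grasp; the last joint's range is limited). The gripper opens to 94 mm and grips with 3 to 60 N. Pads are 16 mm wide; open, the fingers measure 119 mm over their backs; the gripper's body (75 mm by 177 mm) begins 78 mm behind the grasp point.
Start: joints at [-1.325, 0.426, 0.074, 1.606, -0.034, 1.111, -0.067], TCP at [260.244, 622.774, 205.467] pointing down, gripper open.
Joint ranges: [-2.85, 2.85], [-0.5, 2.14], [-1.23, 1.37], [0.21, 2.46], [-1.02, 4.16], [0.16, 2.05], [-2.73, 2.73]. Speed limits (rad/s): [1.89, 1.89, 2.39, 2.39, 3.01, 3.01, 3.01].

### API

Orientations are given as a unit quaternion [w, x, y, z].
In Python, from station import get_state, viewer, order, finder gives the robot as it stands.
- The arm moves only by the tool step_arm, never from a script. Its argument "moves" is a list of rows, each a list of 3 entries, a list of its own where there are three numbers: the shift along the tool's x, y, z in mm, then the turn, a rotation vector about the tool's x, y, z in degrees, then the finger opening in mm, from 0 to 94. In form: [[[dx, dy, dz], [ax, ay, az], grip], ...]. A call has 1 to 5 rows; each row shifts and turns the commanded pose from where the row before left it, along the tool's axes as they then stand; what a row does not reach is not made up. A row lasts 1/12 s, in which the tool goes at most 41.7 mm and 7.16 degrees, less where a joint would pass 70% of its speed; a pose out of reach is approached as far as the arm can. A call with a gripper value outside its range is refused whole. The fingers move at their own pace and stop on an object; "grip_force" is the grip in N (left out, the last holds). Time passes only in rows, so rows that do not move let the fingers close. It gives the time, the measured TCP pose, the force and the opening at its end, in the units of the state.
- get_state(): the state, without advancing time (a new reading comes with each control period).
- viewer.camera(name): name is "scene" or "top" or "wrist"; returns (picture, depth): 400x640x3 uint8, blue, green, red; 400x640 float32, mm along the optical axis (not along the pixel's ray), 0 where there is no reading.
- viewer.camera_params(name): a dict with "fx", "fy", "cx", "cy" (pixels), "dist_coeffs" ([k1, k2, p1, p2, k3] as OpenCV has them; the pictures are not rectified), "world_from_camera" (4x4, takes a point from camera to world coordinates); the wrist camera has in their place "mount" (4x4, takes a point from camera to tool coordinates, whose origin is the TCP and whose axes are the flange's). Camera axes: x right, y down, z forward; pixel columns grow to the right and rows downward; lengths in mm; the calibration is good to about 2 mm. A picture is of the moment at which its call begins: read the wrist's pose just before it. camera_params takes no time and is no camera call.
- order.sign_off(): hands the job in, once; it reports no verdict.
Trained networks look in the newest picture that a camera, given by its name, has taken for a name from the list of things; names that differ only in an ending like _2 or _b are one class to them, and where a whole thing is asked for, a point or a joint stands for the part that bears it (a point fixed in the world has none). Each returns a list of dicts, best first, with "conf" (0 to 1); they miss things now and then, are a little off and sometimes report something else, mostly with a low value. They report only what shows in the picture. A call takes as long as a camera call.
- finder.recognise(camera, target): "location" ([column, row] in pixels, amid what is visible of it).
The state is a dict: "clock": time; "joint_pos": joint angles; "qd": joint speeds; "joint_torque": joint torques, N m; "ee_pos": TCP position; "eef_rot": TCP orientation; "ft_force": force on the tool from outside, world axes, zero at the start; "wrist_torque": the same for the moment, N m; "width": opening from 0.0 (shut) to 1.0 (fully open).
Only numpy, scipy, OpenCV 4.12 (cv2) and the standard library are available. Lean on these libraries where they do the work, as an engineer would, in place of code of your own. Each camera call takes 0.05 s, during which the arm holds its last target. There are 200 camera calls.

## Working session

There is one attempt and no reset: what is moved stays moved. The work goes in short steps, Python scripts to look and compute and a tool call to move; the robot and the scene stay as the last step left them, time stands still between calls to the robot, and variables do not carry over. Pictures are saved under pics/ and viewed, about 8 in all and at most 12, crops included, and the job is handed in when it is done.

Besides the shell and the picture viewer there is one more tool, called after "Request:" by a JSON object that holds its "method" and its "body", one argument or row to a line. step_arm: Moves the arm, as the interface text tells. Its arguments: {"type":"object","properties":{"moves":{"type":"array","items":{"type":"array"}},"grip_force":{"type":"number"}},"required":["moves"]}

```bash
mkdir -p pics; ls
cat > h.py <<'E'
import numpy as np, cv2
from station import get_state, viewer, order, finder
from scipy.spatial.transform import Rotation as R
def rot(q): return R.from_quat([q[1],q[2],q[3],q[0]])
def T(name,st=None):
    p=viewer.camera_params(name)
    if 'world_from_camera' in p: M=np.array(p['world_from_camera'])
    else:
        st=st or get_state(); B=np.eye(4); B[:3,:3]=rot(st['eef_rot']).as_matrix(); B[:3,3]=st['ee_pos']; M=B@np.array(p['mount'])
    K=np.array([[p['fx'],0,p['cx']],[0,p['fy'],p['cy']],[0,0,1]]); return M,K,np.array(p['dist_coeffs'],float)
def cloud(name,depth,st=None):
    M,K,d=T(name,st); h,w=depth.shape
    u,v=np.meshgrid(np.arange(w),np.arange(h))
    n=cv2.undistortPoints(np.stack([u,v],-1).reshape(-1,1,2).astype(np.float64),K,d).reshape(h,w,2)
    P=np.dstack([n*depth[...,None],depth]); return P@M[:3,:3].T+M[:3,3]
E
python3 - <<'E'
from h import *
print(get_state())
for c in ('scene','top'):
    im,d=viewer.camera(c); cv2.imwrite(f'pics/{c}.png',im); np.save(f'{c}.npy',d)
    P=cloud(c,d); np.save(f'{c}P.npy',P)
    for t in ('chest','lid_handle','knee_bar','lid','bowl','can','blank'):
        for r in finder.recognise(c,t)[:2]:
            x,y=map(int,r['location']); print(c,t,round(r['conf'],2),(x,y),P[y,x].round(0),d[y,x])
E
```

```text
pics
{'clock': 0.0, 'joint_pos': array([-1.32450479,  0.42671146,  0.07385425,  1.60656974, -0.03408293,
        1.11079565, -0.0670852 ]), 'qd': array([ 0.00027142,  0.00045331, -0.0028755 ,  0.00015281,  0.00012219,
        0.00100915, -0.00020575]), 'joint_torque': array([-1.26962161e-03, -9.35810852e+01,  3.66646931e+00, -4.54203200e+01,
       -4.88801720e-02,  1.97235734e-02,  1.27124481e-04]), 'ee_pos': array([260.11212511, 622.41919172, 204.80586833]), 'eef_rot': array([-6.82949130e-05,  1.96612057e-01,  9.80481169e-01, -6.08657922e-04]), 'ft_force': array([ 0.2779633 , -0.34029027,  0.18521113]), 'wrist_torque': array([ 0.03393867, -0.03445794,  0.00815524]), 'width': 1.0046949293203633}
scene chest 0.74 (222, 316) [ 457. -340.   90.] 764.84045
scene chest 0.67 (380, 207) [502. 236.  24.] 1154.3268
scene lid_handle 0.97 (404, 171) [623.  90. 270.] 856.59686
scene knee_bar 0.82 (413, 236) [640. 172.  24.] 1047.1533
scene lid 0.72 (403, 172) [617. 100. 260.] 871.40375
scene bowl 0.62 (169, 294) [ 249. -338.   10.] 912.9155
scene can 0.49 (400, 173) [602. 118. 243.] 899.924
scene blank 0.74 (296, 363) [ 629. -319.   58.] 715.2636
top chest 0.86 (243, 178) [539. 125. 269.] 934.5033
top lid_handle 0.84 (235, 166) [572. 150. 234.] 973.1502
top lid 0.81 (234, 165) [575. 153. 226.] 980.5846
top bowl 0.95 (435, 286) [ 279. -360.    4.] 1176.0625
top can 0.63 (422, 230) [ 430. -303.  100.] 1094.5576
top blank 0.68 (233, 168) [568. 155. 228.] 977.84705
top blank 0.57 (416, 161) [ 617. -302.   58.] 1155.0358
```

View pics/scene.png

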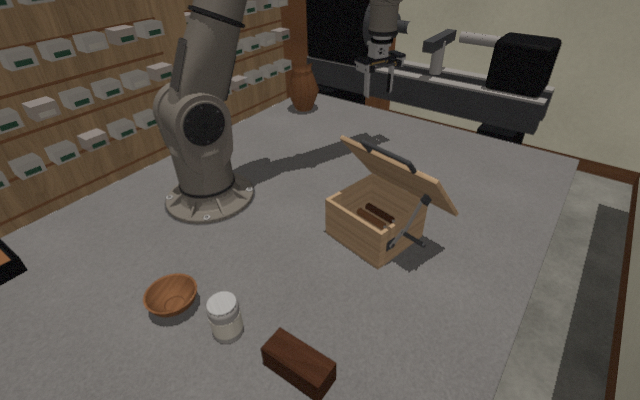

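View pics/top.png

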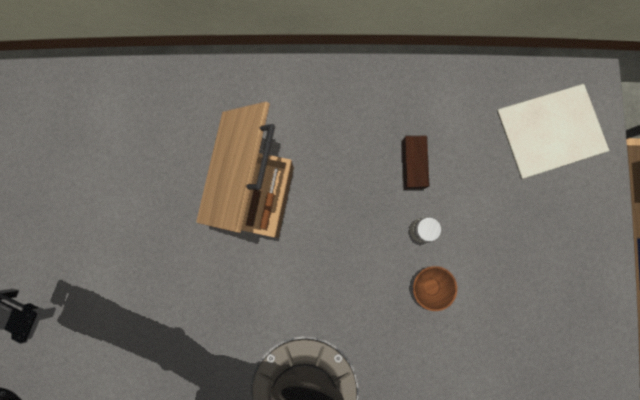

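The scene view shows the open chest: handle about (390,155), stay from the pivot (390,243) to the lid (427,198), crossbar about (413,238). The top view shows the lid spanning (197..268, 102..232), with the hinge on the left (world +y) and the stay end towards world +x.

```bash
cat >> h.py <<'E'
def grab(c,tag=None):
    st=get_state(); im,d=viewer.camera(c)
    if tag: cv2.imwrite(f'pics/{tag}.png',im)
    return st,im,d,cloud(c,d,st)
E
python3 - <<'E'
from h import *
P=np.load('topP.npy'); d=np.load('top.npy')
m=np.zeros(d.shape,bool); m[95:240,190:300]=1
m&=(P[...,2]>128)&(d>0)
Q=P[m]
# ransac plane
rng=np.random.default_rng(0);best=0
for i in range(300):
    a=Q[rng.choice(len(Q),3,replace=False)]; n=np.cross(a[1]-a[0],a[2]-a[0]); n/=np.linalg.norm(n)+1e-9
    k=abs((Q-a[0])@n)<3
    if k.sum()>best: best=k.sum();K=k
L=Q[K]; c=L.mean(0); n=np.linalg.svd(L-c)[2][2]; n*=np.sign(n[2])
print(len(Q),best,'n',n.round(4),'tilt',np.degrees(np.arccos(n[2])))
yaw=np.arctan2(n[1],n[0]); print('yaw of chest x',np.degrees(yaw))
# lid frame
ex=np.array([np.cos(yaw),np.sin(yaw),0]); ey=np.array([-ex[1],ex[0],0]); u=np.cross(ey,n); u*=np.sign(u[2])
s=(L-c)@u; t=(L-c)@ey
for a in (s,t): print(np.percentile(a,[0,1,2,50,98,99,100]).round(1))
# min-area rect in plane
r=cv2.minAreaRect(np.c_[s,t].astype(np.float32)); print(r,'c',c)
# rim
m2=np.zeros(d.shape,bool); m2[140:250,230:310]=1
m2&=(abs(P[...,2]-120)<6); W=P[m2]; print(len(W), 'rim ex',np.percentile(W@ex,[0,2,50,98,100]).round(1),'ey',np.percentile(W@ey,[0,2,50,98,100]).round(1))
S=np.load('sceneP.npy'); im=cv2.imread('pics/scene.png')
cv2.imwrite('pics/sc_crop.png',cv2.resize(im[120:280,310:470],None,fx=4,fy=4,interpolation=cv2.INTER_CUBIC)[:600])
np.savez('fit.npz',c=c,n=n,ex=ex,ey=ey,u=u)
E
```

```text
6100 5596 n [0.1556 0.7447 0.649 ] tilt 49.53563094520263
yaw of chest x 78.20210930127192
[-124.7 -121.5 -118.4    3.5  127.7  129.2  133. ]
[-147.2 -143.  -139.6    0.2  137.8  140.7  143.8]
((4.2124176025390625, -1.7061767578125), (290.85552978515625, 257.7599182128906), 89.95184326171875) c [573.47129841 157.5962385  223.78918897]
541 rim ex [153.  155.5 163.5 235.2 238.9] ey [-590.9 -589.8 -484.9 -391.3 -390.6]
```

View pics/sc_crop.png

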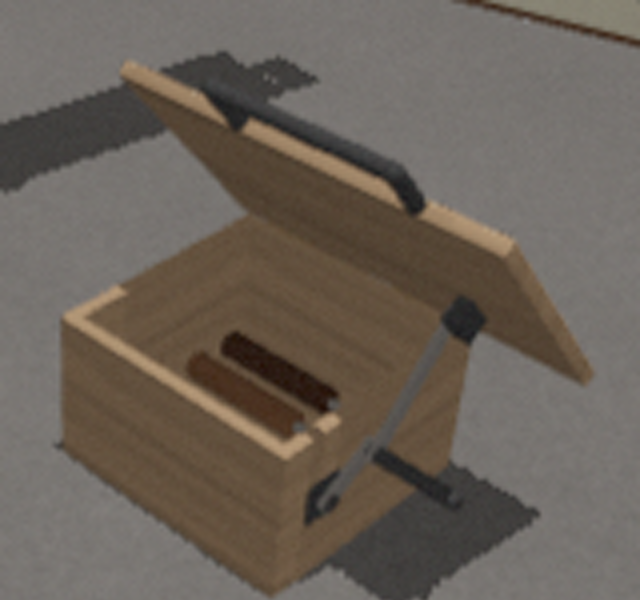

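Crop shows the knee at (373,452) and the crossbar running to (460,500) in 4x crop coordinates; the pivot is at (325,505). That maps to bar middle about (415,239) in the full image.

```bash
cat >> h.py <<'E'
f=np.load('fit.npz'); EX,EY=f['ex'],f['ey']; C=np.array([EX,EY,[0,0,1.]])  # world->chest rows
O=EX*248.3+EY*(-490.7)
def w2c(p): return (np.asarray(p)-O)@C.T
def c2w(p): return np.asarray(p)@C+O
E
python3 - <<'E'
from h import *
print('chest origin',O.round(1))
S=w2c(np.load('sceneP.npy')); im=cv2.imread('pics/scene.png').astype(int)
def show(u0,v0,u1,v1,n):
    for k in range(n+1):
        a=k/n; u=310+(u0+(u1-u0)*a)/4; v=120+(v0+(v1-v0)*a)/4
        u,v=int(round(u)),int(round(v)); print((u,v),im[v,u].sum(),S[v,u].round(1))
print('bar');show(378,455,458,500,10)
print('link');show(330,500,450,330,8)
print('handle');show(215,90,415,200,8)
m=(S[...,1]<-101)&(S[...,1]>-200)&(S[...,2]>20)&(S[...,2]<110)&(abs(S[...,0])<150)
v,u=np.nonzero(m); print(len(v)); k=S[m]
# bar points far from wall
b=k[k[:,1]<-118]; print('bar pts',len(b),np.percentile(b,[0,10,50,90,100],axis=0).round(1)); print(b[::6].round(0).tolist())
Tt=w2c(np.load('topP.npy')); q=Tt[(Tt[...,2]>285)&(abs(Tt[...,0]+61)<60)&(abs(Tt[...,1])<250)]
n=np.array([np.sin(.8727),0,np.cos(.8727)]); u=np.array([-np.cos(.8727),0,np.sin(.8727)])
s=(q-[95,0,120])@u; h=q[s>225]; print('handle',len(h),np.percentile(h,[0,5,50,95,100],axis=0).round(1), s.max())
E
```

```text
chest origin [531.1 142.7   0. ]
bar
(404, 234) 112 [ -22.5 -118.7   87.4]
(406, 235) 109 [ -24.  -125.8   89.5]
(408, 236) 122 [ -22.1 -130.8   88.2]
(410, 237) 112 [ -21.1 -136.2   87.9]
(412, 238) 118 [ -21.4 -142.5   88.8]
(414, 239) 121 [ -19.9 -147.5   87.9]
(416, 240) 118 [ -22.4 -154.9   91. ]
(418, 242) 129 [ -23.4 -161.8   89.7]
(420, 243) 123 [ -21.9 -166.8   88.8]
(422, 244) 197 [ -23.1 -173.3   90.6]
(424, 245) 145 [ -20.3 -177.5   88.4]
link
(392, 245) 137 [ -57.9 -111.6   67.5]
(396, 240) 244 [ -39.4 -108.9   71.1]
(400, 234) 246 [ -25.  -108.7   82.5]
(404, 229) 254 [ -14.9 -111.7   95.1]
(408, 224) 243 [  -6.1 -115.4  108.7]
(411, 218) 257 [   4.8 -114.4  121.5]
(415, 213) 247 [  16.7 -116.1  132. ]
(419, 208) 247 [  35.1 -114.   136.9]
(422, 202) 131 [  34.1 -120.   159.6]
handle
(364, 142) 182 [-62.5  -3.2 316.2]
(370, 146) 145 [-64.9 -23.8 314.8]
(376, 149) 136 [-64.6 -41.4 314. ]
(382, 153) 156 [-67.4 -61.4 313.1]
(389, 156) 126 [-64.7 -79.  311.8]
(395, 160) 310 [-64.1 -95.5 308.6]
(401, 163) 319 [ -65.2 -112.5  308.9]
(408, 167) 215 [ -60.7 -128.1  304. ]
(414, 170) 109 [ -42.4 -132.1  290.6]
842
bar pts 114 [[ -27.4 -177.5   80.5]
 [ -25.6 -174.9   84.2]
 [ -22.1 -150.7   88.3]
 [ -18.2 -125.9   91.1]
 [ -13.1 -118.    94. ]]
[[-18.0, -118.0, 91.0], [-23.0, -125.0, 92.0], [-21.0, -127.0, 88.0], [-24.0, -126.0, 87.0], [-17.0, -139.0, 90.0], [-22.0, -139.0, 90.0], [-26.0, -137.0, 88.0], [-17.0, -148.0, 89.0], [-20.0, -148.0, 88.0], [-25.0, -146.0, 87.0], [-21.0, -159.0, 93.0], [-22.0, -155.0, 88.0], [-24.0, -154.0, 85.0], [-22.0, -169.0, 94.0], [-21.0, -164.0, 87.0], [-24.0, -161.0, 83.0], [-21.0, -175.0, 91.0], [-26.0, -175.0, 91.0], [-24.0, -175.0, 86.0]]
handle 446 [[ -67.2 -130.5  297.1]
 [ -66.4 -124.4  305. ]
 [ -60.8  -57.4  318.7]
 [ -47.1    7.2  322.2]
 [ -41.4   10.8  324.9]] 258.6747965177894
```

```bash
cat >> h.py <<'E'
def Rt(tilt,d=np.pi/180):  # tool pointing down, tilted towards hinge by tilt deg, jaws across chest y
    a=tilt*d; z=np.sin(a)*EX-np.cos(a)*np.array([0,0,1.]); y=np.cos(a)*EX+np.sin(a)*np.array([0,0,1.])
    return R.from_matrix(np.c_[np.cross(y,z),y,z])
def plan(pw,Rw,p=None,r=None):
    st=get_state(); p=np.array(st['ee_pos']) if p is None else p; r=r or rot(st['eef_rot'])
    rv=np.degrees((r.inv()*Rw).as_rotvec()); sh=r.inv().apply(pw-p)
    n=int(np.ceil(max(np.linalg.norm(sh)/40,np.linalg.norm(rv)/7)))
    print('shift(tool)',sh.round(1),'rotvec',rv.round(1),'rows>=',n)
E
python3 - <<'E'
from h import *
s=get_state(); r=rot(s['eef_rot'])
R40=Rt(40); bar=np.array([-18,-152,85.]); zc=np.array([.643,0,-.766])
A=np.array([260,622,420]); B=c2w([-300,-152,420])
Pg=c2w(bar-91*zc); F=c2w(bar-250*zc)
print(B,F,Pg)
plan(A,r); plan(B,r,A,r); plan(B,R40,B,r); plan(F,R40,B,R40); plan(Pg,R40,F,R40)
E
```

```text
[ 618.55232602 -182.0142851   420.        ] [643.34310289 -63.32570148 276.5       ] [664.24648148  36.75153336 154.706     ]
shift(tool) [-1.000e-01 -8.000e-01 -2.145e+02] rotvec [0. 0. 0.] rows>= 6
shift(tool) [-640.8 -603.6    0. ] rotvec [0. 0. 0.] rows>= 23
shift(tool) [0. 0. 0.] rotvec [-39.9   3.8 -10.4] rows>= 6
shift(tool) [  0.    0.6 187.9] rotvec [0. 0. 0.] rows>= 5
shift(tool) [ -0.   0. 159.] rotvec [0. 0. 0.] rows>= 4
```

Request:
{"method": "step_arm", "body": {
  "moves": [
    [[0,0,-40],[0,0,0],94],
    [[0,0,-40],[0,0,0],94],
    [[0,0,-40],[0,0,0],94],
    [[0,0,-40],[0,0,0],94],
    [[0,0,-40],[0,0,0],94]
  ]
}}

```text
clock: 1.22
ee_pos: [260.1, 622.4, 407.7]
eef_rot: [0.0, 0.197, 0.98, 0.0]
ft_force: [-0.3, 0.6, -0.4]
width: 1.003
```

Request:
{"method": "step_arm", "body": {
  "moves": [
    [[-28,-26,-5],[0,0,0],94],
    [[-28,-26,-5],[0,0,0],94],
    [[-28,-26,-5],[0,0,0],94],
    [[-28,-26,0],[0,0,0],94],
    [[-28,-26,0],[0,0,0],94]
  ]
}}

```text
clock: 1.63
ee_pos: [339.8, 447.1, 420.9]
eef_rot: [0.0, 0.197, 0.98, 0.0]
ft_force: [0.3, 1.1, -0.0]
width: 1.0
```

Request:
{"method": "step_arm", "body": {
  "moves": [
    [[-28,-26,0],[0,0,0],94],
    [[-28,-26,0],[0,0,0],94],
    [[-28,-26,0],[0,0,0],94],
    [[-28,-26,0],[0,0,0],94],
    [[-28,-26,0],[0,0,0],94]
  ]
}}

```text
clock: 2.05
ee_pos: [418.7, 273.0, 420.7]
eef_rot: [0.0, 0.197, 0.98, 0.0]
ft_force: [1.8, 0.7, -0.4]
width: 1.003
```

Request:
{"method": "step_arm", "body": {
  "moves": [
    [[-28,-26,0],[0,0,0],94],
    [[-28,-26,0],[0,0,0],94],
    [[-28,-26,0],[0,0,0],94],
    [[-28,-26,0],[0,0,0],94],
    [[-28,-26,0],[0,0,0],94]
  ]
}}

```text
clock: 2.47
ee_pos: [497.7, 99.0, 420.8]
eef_rot: [0.0, 0.197, 0.98, 0.0]
ft_force: [1.5, 1.4, -0.0]
width: 0.997
```

Request:
{"method": "step_arm", "body": {
  "moves": [
    [[-28,-26,0],[0,0,0],94],
    [[-28,-26,0],[0,0,0],94],
    [[-28,-26,0],[0,0,0],94],
    [[-28,-26,0],[0,0,0],94],
    [[-28,-26,0],[0,0,0],94]
  ]
}}

```text
clock: 2.88
ee_pos: [576.8, -74.8, 420.9]
eef_rot: [0.0, 0.196, 0.981, 0.0]
ft_force: [0.2, 0.3, 0.4]
width: 0.998
```

Request:
{"method": "step_arm", "body": {
  "moves": [
    [[-28,-26,0],[0,0,0],94],
    [[-28,-26,0],[0,0,0],94],
    [[0,0,0],[-6.7,0.6,-1.7],94],
    [[0,0,0],[-6.7,0.6,-1.7],94],
    [[0,0,0],[-6.7,0.6,-1.7],94]
  ]
}}

```text
clock: 3.3
ee_pos: [608.7, -143.0, 421.5]
eef_rot: [0.021, 0.149, 0.973, 0.176]
ft_force: [-0.0, 0.0, -0.5]
width: 0.997
```

Request:
{"method": "step_arm", "body": {
  "moves": [
    [[0,0,0],[-6.7,0.6,-1.7],94],
    [[0,0,0],[-6.7,0.6,-1.7],94],
    [[0,0,0],[-6.7,0.6,-1.7],94],
    [[0,0,0],[0,0,0],60],
    [[0,0,0],[0,0,0],60]
  ]
}}

```text
clock: 3.72
ee_pos: [607.6, -144.6, 419.1]
eef_rot: [0.037, 0.101, 0.934, 0.342]
ft_force: [1.1, 1.0, -0.3]
width: 0.893
```

Run:
```python
from h import *
st,im,d,P=grab('wrist','w1'); Q=w2c(P); np.save('w1.npy',Q)
for t in ('knee_bar','lid_handle'):
    for r in finder.recognise('wrist',t)[:2]:
        x,y=map(int,r['location']); print(t,round(r['conf'],2),(x,y),Q[y,x].round(0))
m=(abs(Q[...,0]+20)<25)&(Q[...,1]<-122)&(Q[...,1]>-185)&(Q[...,2]>60)&(Q[...,2]<115)&(d>0)
b=Q[m]; print(len(b)); 
if len(b): print(np.percentile(b,[0,5,50,95,100],axis=0).round(1))
```

```text
knee_bar 0.62 (303, 151) [ -25. -115.   90.]
lid_handle 0.88 (379, 102) [-35. -36. 278.]
172
[[ -25.  -177.7   85.3]
 [ -24.4 -175.2   87.6]
 [ -21.6 -149.5   93. ]
 [ -15.5 -124.3   94.8]
 [ -14.5 -122.2   95.7]]
```

View pics/w1.png

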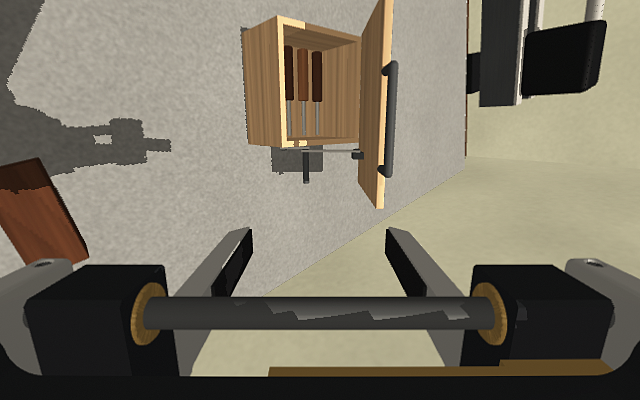

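The wrist view shows the bar at (306,165), its length running down the picture between the fingers, with the lid edge-on at right. Refined bar centre: chest (-18,-150,87).

Run:
```python
from h import *
R40=Rt(40); bar=np.array([-18,-152,87.]); zc=np.array([.643,0,-.766])
F=c2w(bar-230*zc);G=c2w(bar+12*zc)
plan(F,R40);plan(G,R40,F,R40)
```

```text
shift(tool) [-17.3 -28.2 183. ] rotvec [ 0.2  0.3 -0. ] rows>= 5
shift(tool) [  0.   0. 242.] rotvec [0. 0. 0.] rows>= 7
```

Request:
{"method": "step_arm", "body": {
  "moves": [
    [[-3.5,-5.6,36.6],[0,0,0],60],
    [[-3.5,-5.6,36.6],[0,0,0],60],
    [[-3.5,-5.6,36.6],[0,0,0],60],
    [[-3.5,-5.6,36.6],[0,0,0],60],
    [[-3.5,-5.6,36.6],[0,0,0],60]
  ]
}}

```text
clock: 4.28
ee_pos: [646.3, -48.7, 262.6]
eef_rot: [0.038, 0.097, 0.934, 0.342]
ft_force: [0.8, -0.2, -0.0]
width: 0.639
```

Request:
{"method": "step_arm", "body": {
  "moves": [
    [[0,0,36],[0,0,0],60],
    [[0,0,36],[0,0,0],60],
    [[0,0,36],[0,0,0],60],
    [[0,0,36],[0,0,0],60],
    [[0,0,0],[0,0,0],60]
  ]
}}

```text
clock: 4.7
ee_pos: [663.8, 48.1, 149.4]
eef_rot: [0.034, 0.095, 0.934, 0.343]
ft_force: [-0.5, 0.7, 0.2]
width: 0.641
```

Run:
```python
from h import *
st,im,d,Q=grab('wrist','w2'); Q=w2c(Q)
m=(abs(Q[...,0]+20)<25)&(Q[...,1]<-122)&(Q[...,1]>-185)&(Q[...,2]>60)&(Q[...,2]<115)&(d>0)
b=Q[m]; print(len(b)); 
if len(b): print(np.percentile(b,[0,5,50,95,100],axis=0).round(1))
print(w2c(st['ee_pos']), st['ft_force'],st['width'])
R40=Rt(40); bar=np.array([-18,-152,87.]); zc=np.array([.643,0,-.766])
plan(c2w(bar+14*zc),R40)
```

```text
849
[[ -25.3 -177.6   84.7]
 [ -24.3 -174.4   86.6]
 [ -21.8 -148.4   92.7]
 [ -15.6 -124.6   94.5]
 [ -14.7 -122.    95.5]]
[ -65.54970545 -149.21612862  149.39552689] [-0.47558726  0.70935108  0.24190047] 0.6412569981674797
shift(tool) [-1.5 -3.4 96. ] rotvec [ 0.3 -0.1  0.1] rows>= 3
```

View pics/w2.png

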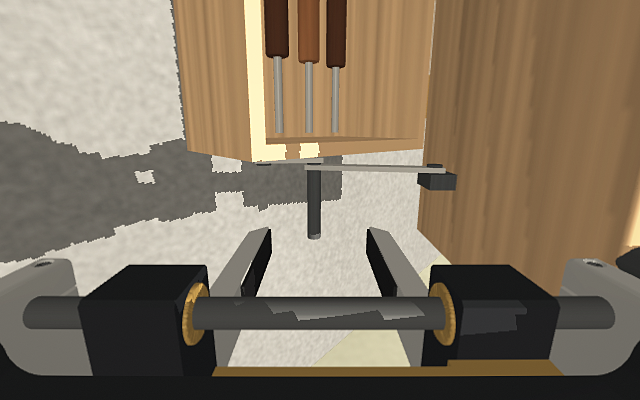

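The bar at (314,200) is centred between the fingers. I'll advance and grip it.

Request:
{"method": "step_arm", "body": {
  "moves": [
    [[-0.5,-1,33],[0,0,0],60],
    [[-0.5,-1,33],[0,0,0],60],
    [[-0.5,-1,32],[0,0,0],60],
    [[0,0,0],[0,0,0],60],
    [[0,0,0],[0,0,0],20]
  ]
}}

```text
clock: 5.17
ee_pos: [680.0, 100.2, 76.5]
eef_rot: [0.037, 0.097, 0.934, 0.343]
ft_force: [0.4, -1.5, 0.6]
width: 0.598
```

Request:
{"method": "step_arm", "body": {
  "moves": [
    [[0,0,0],[0,0,0],0],
    [[0,0,0],[0,0,0],0],
    [[0,0,0],[0,0,0],0],
    [[0,0,0],[0,0,0],0],
    [[0,0,0],[0,0,0],0]
  ],
  "grip_force": 30
}}

```text
clock: 5.58
ee_pos: [680.3, 98.7, 77.0]
eef_rot: [0.038, 0.098, 0.934, 0.342]
ft_force: [0.3, -0.6, -0.5]
width: 0.246
```

Request:
{"method": "step_arm", "body": {
  "moves": [
    [[0,0,0],[0,0,0],0],
    [[0,0,0],[0,0,0],0],
    [[0,0,0],[0,0,0],0],
    [[0,0,0],[0,0,0],0],
    [[0,0,0],[0,0,0],0]
  ]
}}

```text
clock: 6.0
ee_pos: [680.6, 100.7, 78.1]
eef_rot: [0.038, 0.098, 0.933, 0.344]
ft_force: [-1.0, 4.7, 10.7]
width: 0.118
```

Run:
```python
from h import *
st=get_state(); r=rot(st['eef_rot']).as_matrix(); p=w2c(st['ee_pos']); print(p,st['width']*94,st['ft_force'])
print('tool z,y in chest',C@r[:,2],C@r[:,1])
# arc of bar: pivot (-54,65)
piv=np.array([-54,65]); a0=30
T2=np.array([(C@r[:,1])[[0,2]],(C@r[:,2])[[0,2]]])
b0=piv+42*np.array([np.cos(np.radians(a0)),np.sin(np.radians(a0))]); print(b0)
for a in range(30,81,5):
    b=piv+42*np.array([np.cos(np.radians(a)),np.sin(np.radians(a))]); dlt=T2@(b-b0); print(a,'tool y,z cum',dlt.round(1))
```

```text
[ -10.60707584 -154.90153809   78.05621369] 11.103920989925358 [-1.02119977  4.73354061 10.68226648]
tool z,y in chest [ 0.64901132 -0.00478174 -0.76076372] [ 7.60769933e-01 -7.34405473e-04  6.49021240e-01]
[-17.62693304  86.        ]
30 tool y,z cum [0. 0.]
35 tool y,z cum [ 0.5 -3.6]
40 tool y,z cum [ 0.7 -7.3]
45 tool y,z cum [  0.6 -10.9]
50 tool y,z cum [  0.1 -14.6]
55 tool y,z cum [ -0.6 -18.2]
60 tool y,z cum [ -1.7 -21.7]
65 tool y,z cum [ -3.1 -25.1]
70 tool y,z cum [ -4.8 -28.3]
75 tool y,z cum [ -6.7 -31.4]
80 tool y,z cum [ -8.9 -34.4]
```

Request:
{"method": "step_arm", "body": {
  "moves": [
    [[0,0.3,-1.8],[0,0,0],0],
    [[0,0.2,-1.8],[0,0,0],0],
    [[0,0.1,-1.8],[0,0,0],0],
    [[0,0.1,-1.8],[0,0,0],0],
    [[0,0,-1.8],[0,0,0],0]
  ],
  "grip_force": 40
}}

```text
clock: 6.42
ee_pos: [679.4, 95.9, 84.5]
eef_rot: [0.037, 0.098, 0.933, 0.344]
ft_force: [6.0, 9.6, -2.0]
width: 0.114
```

Request:
{"method": "step_arm", "body": {
  "moves": [
    [[0,0,-1.8],[0,0,0],0],
    [[0,-0.2,-1.8],[0,0,0],0],
    [[0,-0.3,-1.8],[0,0,0],0],
    [[0,-0.3,-1.8],[0,0,0],0],
    [[0,-0.4,-1.8],[0,0,0],0]
  ]
}}

```text
clock: 6.83
ee_pos: [678.0, 89.3, 90.9]
eef_rot: [0.037, 0.098, 0.933, 0.344]
ft_force: [4.9, 10.0, 0.7]
width: 0.111
```

Request:
{"method": "step_arm", "body": {
  "moves": [
    [[0,-0.5,-1.8],[0,0,0],0],
    [[0,-0.5,-1.8],[0,0,0],0],
    [[0,-0.6,-1.8],[0,0,0],0],
    [[0,-0.7,-1.8],[0,0,0],0],
    [[0,-0.8,-1.8],[0,0,0],0]
  ]
}}

```text
clock: 7.25
ee_pos: [676.4, 81.5, 96.0]
eef_rot: [0.038, 0.097, 0.933, 0.344]
ft_force: [4.3, 9.4, 3.7]
width: 0.114
```

Run:
```python
from h import *
st=get_state(); print(w2c(st['ee_pos']),st['width']*94,st['ft_force'])
st,im,d,P=grab('scene','s2'); cv2.imwrite('pics/s2c.png',cv2.resize(im[120:280,310:470],None,fx=3,fy=3))
```

```text
[ -30.21579937 -154.73772956   96.03892867] 10.678243861107767 [4.3456716  9.44344214 3.68083607]
```

View pics/s2c.png

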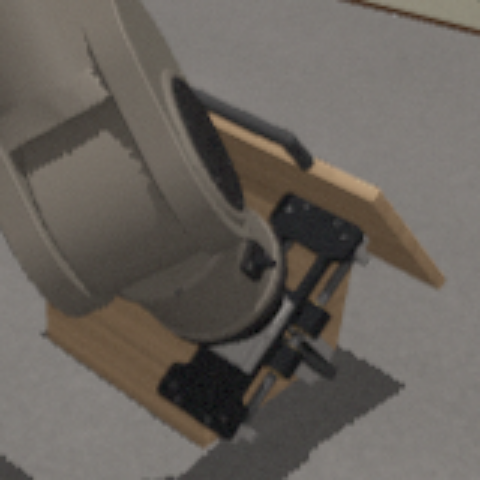

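Gripper is around the bar (picture centre about (310,350)), the lid still open. TCP travel matches the arc to about 67°, past the mirror point (~62°). A little further, then I release.

Request:
{"method": "step_arm", "body": {
  "moves": [
    [[0,-0.8,-1.4],[0,0,0],0],
    [[0,-0.8,-1.4],[0,0,0],0],
    [[0,-0.9,-1.4],[0,0,0],0],
    [[0,-0.9,-1.4],[0,0,0],0],
    [[0,0,0],[0,0,0],0]
  ]
}}

```text
clock: 7.72
ee_pos: [675.2, 75.6, 98.7]
eef_rot: [0.038, 0.097, 0.933, 0.344]
ft_force: [1.7, 7.2, 10.0]
width: 0.114
```

Request:
{"method": "step_arm", "body": {
  "moves": [
    [[0,0,0],[0,0,0],30],
    [[0,0,0],[0,0,0],40],
    [[0,0,0],[0,0,0],40],
    [[0,0,0],[0,0,0],40],
    [[0,0,0],[0,0,0],40]
  ]
}}

```text
clock: 8.13
ee_pos: [674.3, 72.9, 96.4]
eef_rot: [0.037, 0.099, 0.934, 0.342]
ft_force: [-1.0, -0.2, -1.4]
width: 0.414
```

Request:
{"method": "step_arm", "body": {
  "moves": [
    [[0,0,-10],[0,0,0],40],
    [[0,0,-20],[0,0,0],40],
    [[0,0,-30],[0,0,0],40],
    [[0,0,-35],[0,0,0],40],
    [[0,0,-35],[0,0,0],40]
  ]
}}

```text
clock: 8.55
ee_pos: [655.8, -10.3, 197.1]
eef_rot: [0.037, 0.099, 0.934, 0.342]
ft_force: [0.5, -0.2, 1.2]
width: 0.422
```

Request:
{"method": "step_arm", "body": {
  "moves": [
    [[0,0,-35],[0,0,0],40],
    [[0,0,-35],[0,0,0],40],
    [[0,0,-35],[0,0,0],40],
    [[0,0,-35],[0,0,0],40],
    [[0,0,0],[0,0,0],40]
  ]
}}

```text
clock: 8.97
ee_pos: [637.6, -104.0, 308.2]
eef_rot: [0.041, 0.1, 0.934, 0.341]
ft_force: [1.2, -0.4, 0.2]
width: 0.428
```

Run:
```python
from h import *
st,im,d,P=grab('wrist','w3'); Q=w2c(P); print(w2c(st['ee_pos']))
m=(Q[...,0]>-75)&(Q[...,0]<20)&(Q[...,1]<-125)&(Q[...,1]>-180)&(Q[...,2]>60)&(Q[...,2]<125)&(d>0)
b=Q[m]; print(len(b)); 
if len(b): print('bar',np.percentile(b,[0,5,50,95,100],axis=0).round(1))
st,im,d,P=grab('top'); Q=w2c(P); n=np.array([np.sin(.8727),0,np.cos(.8727)])
L=Q[(Q[...,2]>150)&(Q[...,2]<290)&(abs(Q[...,0])<100)&(Q[...,1]>-180)&(Q[...,1]<100)]
k=np.polyfit(L[:,0],L[:,2],1); r=abs(np.polyval(k,L[:,0])-L[:,2]);
for _ in range(5): L=L[r<4] if _ else L[r<np.percentile(r,70)]; k=np.polyfit(L[:,0],L[:,2],1); r=abs(np.polyval(k,L[:,0])-L[:,2])
print('lid deg',np.degrees(np.arctan(-k[0])),len(L),r.mean())
```

```text
[-219.7572691  -154.7461216   308.17727062]
281
bar [[ -48.3 -177.5  104.1]
 [ -47.5 -174.6  105.7]
 [ -44.7 -150.7  110.4]
 [ -37.3 -127.4  112.4]
 [ -36.4 -125.7  113.4]]
lid deg 43.98296242288196 3960 0.8257647635883186
```

View pics/w3.png

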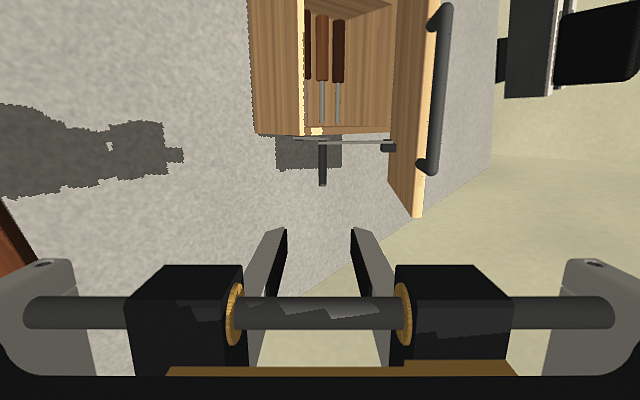

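Bar now sits at about (323,165), chest (-41,·,105): lower link ~74°, so the stay is unlocked and holding, and the lid is at about 45°. Next, locate the handle (bar at (440,90)).

Run:
```python
from h import *
h0=np.array([95,120.])
for c in ('wrist','top'):
    st,im,d,P=grab(c); Q=w2c(P)
    rel=Q[...,[0,2]]-h0; rr=np.hypot(rel[...,0],rel[...,1]); ang=np.degrees(np.arctan2(rel[...,1],-rel[...,0]))
    m=(d>0)&(Q[...,1]>-115)&(Q[...,1]<-5)&(rr>235)&(rr<262)&(ang>35)&(ang<55)
    if m.any(): print(c,m.sum(),np.percentile(Q[m],[2,50,98],axis=0).round(1).tolist(),'ang',np.percentile(ang[m],[2,50,98]).round(1),'r',np.percentile(rr[m],[2,50,98]).round(1))
# linkage: lid vs lower link
A0=np.radians(30); piv=np.array([-54,65.]); K=piv+42*np.array([np.cos(A0),np.sin(A0)])
Rt15=Rt(15)
for th in (44,45,46):
    t=np.radians(th); hb=np.array([95-250*np.cos(t)+6*np.sin(t),-60,120+250*np.sin(t)+6*np.cos(t)]); print(th,hb,c2w(hb))
t=np.radians(45); hb=np.array([95-250*np.cos(t)+6*np.sin(t),-60,120+250*np.sin(t)+6*np.cos(t)])
z=C@Rt15.as_matrix()[:,2]
st=get_state(); M=c2w(hb-90*z); G=c2w(hb+15*z)
plan(M,Rt15); plan(G,Rt15,M,Rt15)
```

```text
wrist 2087 [[-84.1, -112.3, 296.8], [-81.9, -56.2, 303.9], [-76.0, -6.7, 307.2]] ang [45.  46.  47.5] r [249.5 254.7 256.8]
top 295 [[-84.5, -112.4, 299.1], [-79.4, -59.2, 303.7], [-73.2, -7.4, 307.9]] ang [45.  46.7 47.6] r [247.5 253.8 257.1]
44 [-80.66699986 -60.         297.98063142] [573.34066229  51.49560851 297.98063142]
45 [-77.53405461 -60.         301.01933598] [573.98122433  54.56237003 301.01933598]
46 [-74.34855381 -60.         304.00290031] [574.63253187  57.68057686 304.00290031]
shift(tool) [ 93.1 140.8   6.6] rotvec [25.3  0.2 -0.2] rows>= 5
shift(tool) [ -0.  -0. 105.] rotvec [0. 0. 0.] rows>= 3
```

Request:
{"method": "step_arm", "body": {
  "moves": [
    [[0,0,0],[6.3,0,0],40],
    [[0,0,0],[6.3,0,0],40],
    [[0,0,0],[6.3,0,0],40],
    [[0,0,0],[6.3,0,0],40],
    [[0,0,-30],[0,0,0],40]
  ]
}}

```text
clock: 9.58
ee_pos: [635.6, -96.5, 327.6]
eef_rot: [0.011, 0.099, 0.987, 0.128]
ft_force: [0.3, 1.3, 0.1]
width: 0.427
```

Request:
{"method": "step_arm", "body": {
  "moves": [
    [[18.6,27,-4],[0,0,0],40],
    [[18.6,27,-4],[0,0,0],40],
    [[18.6,27,-4],[0,0,0],40],
    [[18.6,27,-4],[0,0,0],40],
    [[18.6,27,0],[0,0,0],40]
  ]
}}

```text
clock: 10.0
ee_pos: [569.9, 39.9, 381.9]
eef_rot: [0.014, 0.104, 0.986, 0.131]
ft_force: [1.4, -0.4, -0.6]
width: 0.426
```

Request:
{"method": "step_arm", "body": {
  "moves": [
    [[0,0,0],[0,0,0],32],
    [[0,0,0],[0,0,0],32]
  ]
}}

```text
clock: 10.17
ee_pos: [570.1, 40.5, 381.8]
eef_rot: [0.014, 0.102, 0.986, 0.131]
ft_force: [0.1, -0.5, 1.1]
width: 0.348
```

Run:
```python
from h import *
st,im,d,P=grab('wrist','w4'); Q=w2c(P); print(w2c(st['ee_pos']),st['width']*94)
rel=Q[...,[0,2]]-np.array([95,120.]); rr=np.hypot(rel[...,0],rel[...,1]); ang=np.degrees(np.arctan2(rel[...,1],-rel[...,0]))
m=(d>0)&(Q[...,1]>-115)&(Q[...,1]<-5)&(rr>235)&(rr<262)&(ang>35)&(ang<55)
print(m.sum(),np.percentile(Q[m],[2,50,98],axis=0).round(1).tolist(),np.median(ang[m]))
Rt15=Rt(15); z=C@Rt15.as_matrix()[:,2]; plan(c2w(np.array([-77.5,-60,301])+15*z),Rt15)
```

```text
[-92.131722   -59.11425893 381.77875963] 32.67275663022537
1644 [[-83.1, -112.8, 301.3], [-78.4, -56.2, 305.7], [-71.7, -7.3, 307.7]] 47.10568323189875
shift(tool) [ 0.1 -5.4 96.8] rotvec [ 0.1  0.1 -0.1] rows>= 3
```

View pics/w4.png

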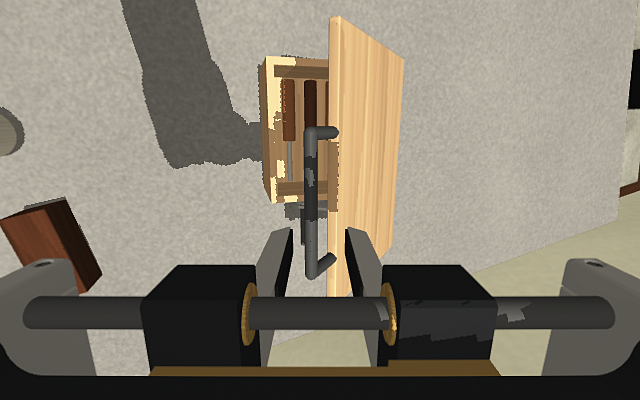

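The handle bar (column 311) lies between the fingers (centre about 319), so a -5 mm shift in tool y is needed. Then descend and grip.

Request:
{"method": "step_arm", "body": {
  "moves": [
    [[0,-5,20],[0,0,0],32],
    [[0,0,30],[0,0,0],32],
    [[0,0,30],[0,0,0],32],
    [[0,0,16],[0,0,0],32],
    [[0,0,0],[0,0,0],32]
  ],
  "grip_force": 25
}}

```text
clock: 10.63
ee_pos: [573.8, 57.4, 283.4]
eef_rot: [0.012, 0.105, 0.986, 0.13]
ft_force: [-0.1, -0.6, 0.2]
width: 0.339
```

Request:
{"method": "step_arm", "body": {
  "moves": [
    [[0,0,0],[0,0,0],0],
    [[0,0,0],[0,0,0],0],
    [[0,0,0],[0,0,0],0],
    [[0,0,0],[0,0,0],0],
    [[0,0,0],[0,0,0],0]
  ]
}}

```text
clock: 11.05
ee_pos: [576.2, 56.9, 289.1]
eef_rot: [0.016, 0.104, 0.986, 0.131]
ft_force: [0.0, -3.1, 4.2]
width: 0.119
```

Run:
```python
from h import *
st=get_state(); r=rot(st['eef_rot']).as_matrix(); p=w2c(st['ee_pos']); print(p,st['width']*94,st['ft_force'])
y,z=C@r[:,1],C@r[:,2]; print(y.round(3),z.round(3))
off=np.radians(np.degrees(np.arctan2(6,250))); rad=np.hypot(250,6)
g=lambda t: np.array([95-rad*np.cos(t+off),0,120+rad*np.sin(t+off)])
th0=np.radians(45); prev=g(th0)
for th in np.arange(40,-1,-5):
    q=g(np.radians(th)); dd=q-prev; prev=q; print(th,'dy %.1f dz %.1f len %.1f'%(dd@y,dd@z,np.linalg.norm(dd)))
```

```text
[-74.8034616  -61.64581177 289.14042308] 11.160812111493957 [ 0.04809348 -3.05231706  4.24714456]
[ 0.965 -0.004  0.261] [ 0.261 -0.006 -0.965]
40 dy -18.7 dz 11.2 len 21.8
35 dy -17.6 dz 12.8 len 21.8
30 dy -16.5 dz 14.3 len 21.8
25 dy -15.2 dz 15.7 len 21.8
20 dy -13.7 dz 17.0 len 21.8
15 dy -12.2 dz 18.1 len 21.8
10 dy -10.6 dz 19.1 len 21.8
5 dy -8.9 dz 19.9 len 21.8
0 dy -7.1 dz 20.6 len 21.8
```

Request:
{"method": "step_arm", "body": {
  "moves": [
    [[0,-3.0,1.7],[0,0,0],0],
    [[0,-3.8,2.3],[0,0,0],0],
    [[0,-3.7,2.3],[0,0,0],0],
    [[0,-3.7,2.4],[0,0,0],0],
    [[0,-3.6,2.5],[0,0,0],0]
  ]
}}

```text
clock: 11.47
ee_pos: [573.1, 42.6, 273.3]
eef_rot: [0.016, 0.104, 0.986, 0.131]
ft_force: [0.3, -5.1, 6.8]
width: 0.121
```

Request:
{"method": "step_arm", "body": {
  "moves": [
    [[0,-3.6,2.5],[0,0,0],0],
    [[0,-3.5,2.5],[0,0,0],0],
    [[0,-3.5,2.6],[0,0,0],0],
    [[0,-3.4,2.6],[0,0,0],0],
    [[0,-3.4,2.7],[0,0,0],0]
  ]
}}

```text
clock: 11.88
ee_pos: [570.3, 29.6, 255.9]
eef_rot: [0.016, 0.104, 0.986, 0.13]
ft_force: [1.8, -5.5, 4.7]
width: 0.115
```

```bash
cat > chk.py <<'E'
from h import *
st=get_state(); p=w2c(st['ee_pos']); z=C@rot(st['eef_rot']).as_matrix()[:,2]
b=p-13*z; v=b-np.array([95,0,120]); print('bar',b.round(1),'r %.1f'%np.hypot(v[0],v[2]),'lid deg %.1f'%(np.degrees(np.arctan2(v[2],-v[0]))-1.4),st['width']*94,'F chest',(C@st['ft_force']).round(1))
E
python3 chk.py
```

```text
bar [-106.1  -61.5  268.5] r 250.0 lid deg 35.0 10.811875334877273 F chest [-5.  -2.9  4.7]
```

Tracking well (lid about 35°, forces about 7 N). Continuing.

Request:
{"method": "step_arm", "body": {
  "moves": [
    [[0,-3.4,2.7],[0,0,0],0],
    [[0,-3.3,2.8],[0,0,0],0],
    [[0,-3.3,2.9],[0,0,0],0],
    [[0,-3.3,2.9],[0,0,0],0],
    [[0,-3.2,3.0],[0,0,0],0]
  ]
}}

```text
clock: 12.3
ee_pos: [567.8, 18.0, 237.5]
eef_rot: [0.016, 0.104, 0.986, 0.131]
ft_force: [4.0, -3.4, 2.2]
width: 0.117
```

Request:
{"method": "step_arm", "body": {
  "moves": [
    [[0,-3.1,3.0],[0,0,0],0],
    [[0,-3.1,3.1],[0,0,0],0],
    [[0,-3.0,3.1],[0,0,0],0],
    [[0,-3.0,3.2],[0,0,0],0],
    [[0,-3.0,3.3],[0,0,0],0]
  ]
}}

```text
clock: 12.72
ee_pos: [565.7, 8.0, 218.3]
eef_rot: [0.016, 0.104, 0.986, 0.131]
ft_force: [5.1, -1.0, 1.9]
width: 0.123
```

Request:
{"method": "step_arm", "body": {
  "moves": [
    [[0,-2.9,3.3],[0,0,0],0],
    [[0,-2.8,3.4],[0,0,0],0],
    [[0,-2.7,3.4],[0,0,0],0],
    [[0,-2.7,3.4],[0,0,0],0],
    [[0,-2.6,3.5],[0,0,0],0]
  ]
}}

```text
clock: 13.13
ee_pos: [563.7, -0.4, 198.2]
eef_rot: [0.015, 0.104, 0.986, 0.131]
ft_force: [5.4, -0.3, 0.5]
width: 0.115
```

```bash
python3 chk.py
```

```text
bar [-136.8  -61.1  210.8] r 249.0 lid deg 20.0 10.802305005253919 F chest [ 0.8 -5.4  0.5]
```

Request:
{"method": "step_arm", "body": {
  "moves": [
    [[0,-2.6,3.5],[0,0,0],0],
    [[0,-2.5,3.6],[0,0,0],0],
    [[0,-2.4,3.6],[0,0,0],0],
    [[0,-2.4,3.7],[0,0,0],0],
    [[0,-2.3,3.7],[0,0,0],0]
  ]
}}

```text
clock: 13.55
ee_pos: [561.8, -7.5, 177.3]
eef_rot: [0.015, 0.104, 0.986, 0.131]
ft_force: [4.5, 0.3, 0.3]
width: 0.124
```

Request:
{"method": "step_arm", "body": {
  "moves": [
    [[0,-2.2,3.8],[0,0,0],0],
    [[0,-2.2,3.8],[0,0,0],0],
    [[0,-2.1,3.8],[0,0,0],0],
    [[0,-2.1,3.8],[0,0,0],0],
    [[0,-2.0,3.9],[0,0,0],0]
  ]
}}

```text
clock: 13.97
ee_pos: [560.6, -12.6, 156.0]
eef_rot: [0.015, 0.104, 0.986, 0.131]
ft_force: [1.5, 1.0, 0.7]
width: 0.115
```

Request:
{"method": "step_arm", "body": {
  "moves": [
    [[0,-1.0,2.0],[0,0,0],0],
    [[0,-0.9,2.0],[0,0,0],0],
    [[0,-0.9,2.0],[0,0,0],0],
    [[0,-0.9,2.0],[0,0,0],0],
    [[0,-0.9,2.0],[0,0,0],0]
  ]
}}

```text
clock: 14.38
ee_pos: [560.2, -14.4, 145.4]
eef_rot: [0.015, 0.104, 0.986, 0.131]
ft_force: [-1.1, 0.4, 0.3]
width: 0.121
```

Request:
{"method": "step_arm", "body": {
  "moves": [
    [[0,-0.9,2.0],[0,0,0],0],
    [[0,-0.9,2.0],[0,0,0],0],
    [[0,-0.8,2.0],[0,0,0],0],
    [[0,-0.8,2.0],[0,0,0],0],
    [[0,-0.8,2.0],[0,0,0],0]
  ]
}}

```text
clock: 14.8
ee_pos: [559.9, -15.8, 134.6]
eef_rot: [0.015, 0.104, 0.986, 0.131]
ft_force: [-2.4, 1.9, 0.5]
width: 0.121
```

```bash
python3 chk.py
```

```text
bar [-152.7  -60.5  147.1] r 249.1 lid deg 4.8 11.40382166570862 F chest [1.4 2.7 0.5]
```

Request:
{"method": "step_arm", "body": {
  "moves": [
    [[0,-0.8,2.0],[0,0,0],0],
    [[0,-0.8,2.0],[0,0,0],0],
    [[0,-0.7,2.0],[0,0,0],0],
    [[0,-0.7,2.0],[0,0,0],0],
    [[0,-0.7,2.0],[0,0,0],0]
  ]
}}

```text
clock: 15.22
ee_pos: [559.7, -16.7, 124.0]
eef_rot: [0.015, 0.104, 0.986, 0.131]
ft_force: [-3.0, 1.7, 0.6]
width: 0.123
```

Request:
{"method": "step_arm", "body": {
  "moves": [
    [[0,-0.7,2.0],[0,0,0],0],
    [[0,-0.7,2.0],[0,0,0],0],
    [[0,-0.6,2.0],[0,0,0],0],
    [[0,-0.5,1.5],[0,0,0],0],
    [[0,0,0],[0,0,0],0]
  ]
}}

```text
clock: 15.63
ee_pos: [559.7, -17.2, 115.9]
eef_rot: [0.015, 0.104, 0.986, 0.131]
ft_force: [-3.5, 2.6, -3.1]
width: 0.12
```

```bash
python3 chk.py
```

```text
bar [-154.1  -60.6  128.4] r 249.3 lid deg 0.5 11.25664405656941 F chest [ 1.9  4.  -3.1]
```

Request:
{"method": "step_arm", "body": {
  "moves": [
    [[0,-0.3,1],[0,0,0],0],
    [[0,-0.3,1],[0,0,0],0],
    [[0,-0.3,1],[0,0,0],0],
    [[0,0,0],[0,0,0],0],
    [[0,0,0],[0,0,0],0]
  ]
}}

```text
clock: 16.05
ee_pos: [560.0, -17.2, 114.3]
eef_rot: [0.015, 0.104, 0.986, 0.131]
ft_force: [-11.8, 0.9, 18.2]
width: 0.115
```

```bash
python3 chk.py
```

```text
bar [-154.   -60.9  126.9] r 249.1 lid deg 0.2 10.82434087305963 F chest [-1.5 11.7 18.2]
```

At the stop (18 N contact, lid 0°). Ease off, release, retract.

Request:
{"method": "step_arm", "body": {
  "moves": [
    [[0,0,-1],[0,0,0],0],
    [[0,0,-0.5],[0,0,0],0],
    [[0,0,0],[0,0,0],28],
    [[0,0,0],[0,0,0],28],
    [[0,0,0],[0,0,0],28]
  ]
}}

```text
clock: 16.47
ee_pos: [560.4, -18.2, 114.9]
eef_rot: [0.016, 0.104, 0.986, 0.13]
ft_force: [-0.2, -0.2, -0.6]
width: 0.283
```

Request:
{"method": "step_arm", "body": {
  "moves": [
    [[0,0,0],[0,0,0],28],
    [[0,0,-8],[0,0,0],28],
    [[0,0,-15],[0,0,0],28],
    [[0,0,-30],[0,0,0],28],
    [[0,0,-35],[0,0,0],28]
  ]
}}

```text
clock: 16.88
ee_pos: [553.8, -40.3, 199.9]
eef_rot: [0.014, 0.104, 0.986, 0.13]
ft_force: [0.2, 1.2, 0.7]
width: 0.297
```

Request:
{"method": "step_arm", "body": {
  "moves": [
    [[0,0,-35],[0,0,0],28],
    [[0,0,-35],[0,0,0],28],
    [[0,0,-35],[0,0,0],28],
    [[0,0,0],[0,0,0],28],
    [[0,0,0],[0,0,0],28]
  ]
}}

```text
clock: 17.3
ee_pos: [549.6, -67.8, 303.3]
eef_rot: [0.017, 0.105, 0.986, 0.13]
ft_force: [-0.2, -0.1, -1.0]
width: 0.297
```

Run:
```python
from h import *
st,im,d,P=grab('top','t2'); Q=w2c(P)
m=(d>0)&(Q[...,0]>-110)&(Q[...,0]<90)&(Q[...,1]>-180)&(Q[...,1]<100)&(Q[...,2]>100)&(Q[...,2]<160)
L=Q[m]; k=np.polyfit(L[:,0],L[:,2],1); print('lid slope deg',-np.degrees(np.arctan(k[0])),'z',np.percentile(L[:,2],[5,50,95]),len(L))
for t in ('bowl','can','blank'):
    for r in finder.recognise('top',t)[:2]: x,y=map(int,r['location']); print(t,round(r['conf'],2),(x,y),P[y,x].round(0))
print(get_state()['clock'],st['ft_force'],st['width'])
grab('scene','s3')
a=cv2.imread('pics/top.png');dd=cv2.absdiff(a,im).max(2)[130:320,395:470]; print('diff at loose things',dd.max(),(dd>30).sum())
```

```text
lid slope deg 0.03219092621563893 z [127.84006826 131.06431208 134.28999432] 8771
bowl 0.95 (448, 293) [ 263. -388.   27.]
can 0.26 (253, 177) [563. 125. 127.]
17.5 [-0.16409394 -0.12555537 -1.04301126] 0.29707630560890785
diff at loose things 121 4168
```

View pics/s3.png

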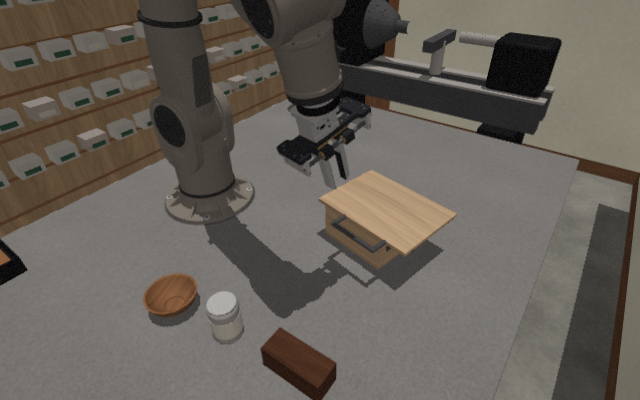

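The lid is shut and level around (388,208), and the gripper is clear. In this view the bowl, can and block are where they were; the arm hid them in the top view.

Run:
```python
from h import *
a,b=[cv2.imread(f'pics/{n}.png')[265:400,135:345] for n in('scene','s3')]
d=cv2.absdiff(a,b).max(2); print('scene diff',d.max(),(d>40).sum())
print(order.sign_off())
```

```text
scene diff 61 3260
the job is handed in; nothing more can be done
None
```

The stay is unlocked, the lid is fully shut, and the job was handed in at about 17.5 s on the robot's clock.

- **Stay:** I gripped the crossbar with the tool tilted 40° and lifted it up and forward along its arc, past centre. After I let go, the bar stayed in the unlocked position, with the lid at about 45°.
- **Lid:** I held it by the handle all the way down, at about 0.2 rad/s, then about 0.1 rad/s over the last 10°. It met the stop with 18 N. I then let go and backed off about 190 mm.
- **Last checks:** The lid top is level to 0.03° at about 131 mm, which matches fully shut. Tool force reads about 1 N or less, so the arm is touching nothing.
- **Bowl, can and block:** They look unmoved in the final scene picture, at the same pixels as at the start, and no move went near them.
- **Checks that did not confirm this:** The picture differences over that area were not clean (3,260 pixels in the scene view, 4,168 in the top view). I put this down to the arm and its shadow, but did not verify it. In the last top view the arm hid that area: the finder gave no block, only a wrong low-confidence can, and put the bowl about 30 mm from its first reading. I took that bowl reading as partial occlusion.

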